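# Click a press stud together in the bench-held snap pliers

## Task

Stand the orange press-stud half in the guide between the jaws of the clamped snap pliers, its brass stud towards the socket, and let go of it. Then press the loose red handle closed until the stud clicks fully home in the socket, pushing with no more than 20 N, and let the pliers spring open again. Drive the stud in with the pliers, not with the fingers, and leave the other things on the bench alone.

Things in the scene. Friction and masses are not known exactly. Their poses are not given: they have to be found in the camera images.
- stud_mid (a point): Middle of the loose press-stud half (60 g), 31 mm above its flat base: an orange carrier standing upright, 62 mm tall. Lower block 20 (its x) by 28 (y) by 20 mm high; centred on it an upright grip tab. From the block's -x face, 10 mm above the base, a brass mushroom stud, head 12 mm across, sticks out 16 mm. Axes: -x is where the stud points, z up.
- stud_tab (a point): Middle of the carrier's upright grip tab, 41 mm above its base: 12 mm (x) by 20 mm (y), reaching from 20 to 62 mm above the base. Hold it from above, fingers closing along y, fingertips at least 5 mm above the lower block so that they clear the guide's walls.
- seat (a point): Point on the guide floor, 60 mm above the bench, where the middle of the carrier's base is when the stud is home and the socket is in its middle setting. -x points to the brass socket, z up. The socket's depth along x is set by a screw and differs by up to 8 mm either way each time, so where the click comes must be felt. The stud first meets the socket's spring rollers 8 mm before it is home.
- load (a point): Point on the guide floor 22 mm to +x of the seat, same axes: set the middle of the carrier's base here, its axes along these. It stands free between socket and open punch. The guide is a channel along x, 31 mm wide between steel walls, flared and open upwards, wall tops 20 mm above its floor. The punch's near side is 16 mm to +x of here, its top 96 mm above the bench.
- pivot (a point): Hinge of the pliers, 75 mm above the bench, hinge axis vertical. Same axes as the seat, which lies at x -16, y +60 mm from here. The fixed handle ends at about x +38, y -138 mm, held in a small blue bench vise that fills x +10 to +110, y -110 to -40 mm, up to 82 mm above the bench. All this is fixed.
- grip_push (a point): Middle of the red sleeve (70 mm long) of the loose handle, a level round bar 17 mm thick, its axis 75 mm above the bench, free beneath. Open, it is at x -65.5, y -102.5 mm from the pivot. Pushed towards +x of the pivot frame (say with closed fingers pointing down beside it, tips 20 mm below the axis) it closes the pliers; the stud is home after 35 to 65 mm.
- grip (a joint): Angle of the loose handle (rad): 0 open, grows as it closes, 0.33 to 0.59 when the stud is home; a spring opens it again. Push felt at the sleeve: 1.5 to 2.5 N for the spring, then up to 8 to 13 N where the stud gives way, a drop at the click and, some 3 mm further, a hard stop. Push slowly on to about 15 N to be sure of the click; more than 20 N is too much.
- tape: Bystander: roll of red tape lying flat, 60 mm across, 19 mm high; origin under its middle.
- spool: Bystander: solder spool standing on end, 54 mm across, 45 mm high; origin under its middle.
- dish: Bystander: round glass dish, 110 mm across, 30 mm high; origin under its middle.
- multitool: Bystander: folded steel multitool lying flat, 100 by 32 by 18 mm; origin under its middle, x along it.
- catch (a joint): How far the stud's head pushes a spring roller in the socket aside (m): 0 with no stud in the socket, at most 0.0025 as the head passes, 0.0011 to 0.0023 with the stud clicked in; if the handle is let go before the click, the stud is pushed back and it returns to 0.

How it is judged:
By the outcome, as a careful person would: the job done as asked, in the order asked, and still so for the second after the job is handed in, with the robot touching nothing.
It also fails if it takes over 58 s, if anything falls off the work surface, if the arm or the gripper's body presses on something with over 40 N, if the wrist force passes 120 N, or if a joint passes its speed limit or range.

## Robot

A 7-joint arm with a two-finger parallel gripper is mounted at the origin on the work surface. World frame = base frame: x ahead of the robot, y to its left, z up, the work surface at z = 0. Lengths are in mm, angles in degrees, forces in N, time in s.
With the tool pointing down it reaches from about 425 to 1025 mm from the base axis. Payload 3.6 kg.
Tool frame: the origin (TCP) lies between the finger pads; the fingertips stand 17 mm ahead of it and the grasp point (between the pads) lies 2 mm behind it; y points along the fingers, x is the direction in which the jaws open and shut, and the axes are right-handed (so a half turn about y gives the same grasp; the last joint's range is limited). The gripper opens to 85 mm and grips with 20 to 120 N. Pads are 22 mm wide; open, the fingers measure 114 mm over their backs; the gripper's body (76 mm by 85 mm) begins 54 mm behind the grasp point. The pads swing forward as they close: fully open they stand 13 mm farther back than shut.
Start: joints at [66.434, 33.873, 2.773, 92.16, -1.908, 54.013, -1.931], TCP at [226.548, -688.698, 248.302] pointing down, gripper open.
Joint ranges: [-153.93, 153.93], [-27.13, 128.08], [-72.61, 78.16], [10.71, 143.7], [-87.88, 267.88], [4.46, 118.87], [-176.78, 176.78]. Speed limits (degrees/s): [147.25, 147.25, 180, 180, 180, 180, 180].

## Interface

Orientations are given as [roll, pitch, yaw] about the fixed x, y, z axes, in that order (R = Rz(yaw) Ry(pitch) Rx(roll)).
In Python, from station import movep, move_straight, goto_joints, grip, dwell, solve_ik, snapshot, IKError, hand_in, get_time_s, get_joint_positions, get_joint_vel, get_tau, get_ee_pos, get_tcp_rot, get_wrist_force, get_wrist_torque, get_gripper_width gives the robot as it stands. The module is installed in compiled form; this text tells all that it offers. Calls block until the motion is done:
- movep(position, orientation): joint-space move of the TCP to a pose.
- move_straight(position, rot=None, feed=150, until_force=None): straight line of the TCP; rot=None keeps the orientation; feed is the mean speed in mm/s. With until_force (N) it stops when the force on the tool has changed by that much, and returns True; else False.
- goto_joints(angles): joint-space move.
- grip(opening): finger opening in mm; the grip force is fixed at half the most; returns when the fingers have stopped.
- dwell(seconds).
- solve_ik(position, orientation): joint angles nearest the present ones, or None.
- snapshot(name): name is "side" or "top" or "wrist"; returns a dict with "img" (400x640x3 uint8, red, green, blue), "z_map" (400x640 float32, mm along the optical axis (not along the pixel's ray), 0 where there is no reading), "intrinsics" (3x3 intrinsics, pixels), "rvec" (rotation vector, rad) and "tvec" (3), from world to camera coordinates, as OpenCV has them; the wrist camera has in their place "mount" (4x4, takes a point from camera to tool coordinates, whose origin is the TCP and whose axes are the tool frame's). Camera axes: x right, y down, z forward; pixel columns grow to the right and rows downward; lengths in mm; the calibration is good to about 2 mm. A picture is of the moment at which its call begins: read the wrist's pose just before it.
A pose or a line that the arm cannot do raises IKError and nothing moves.
- hand_in(): hands the job in, once; it reports no verdict.
Readings, each from a call of its own:
- get_time_s(): time.
- get_joint_positions(): joint angles.
- get_joint_vel(): joint speeds.
- get_tau(): joint torques, N m.
- get_ee_pos(): TCP position.
- get_tcp_rot(): TCP orientation.
- get_wrist_force(): force on the tool from outside, world axes, zero at the start.
- get_wrist_torque(): the same for the moment, N m.
- get_gripper_width(): finger opening in mm.
Only numpy, scipy, OpenCV 4.12 (cv2) and the standard library are available. Lean on these libraries where they do the work, as an engineer would, in place of code of your own. Each camera call takes 0.05 s, during which the arm holds its last target. There are 200 camera calls.

## Working session

There is one attempt and no reset: what is moved stays moved. The work goes in short steps, each a Python script; the robot and the scene stay as the last script left them, time stands still between calls to the robot, and variables do not carry over. Pictures are saved under pics/ and viewed, about 8 in all and at most 12, crops included, and the job is handed in when it is done.

```bash
mkdir -p pics
cat > h.py <<'E'
import numpy as np, cv2
from station import *
def snap(n,f):
    p,r=get_ee_pos(),get_tcp_rot()
    s=snapshot(n); cv2.imwrite(f'pics/{f}.png',s['img'][:,:,::-1]); s['p']=p;s['r']=r
    np.savez(f'pics/{f}.npz',**s); return s
def cloud(s):
    z=s['z_map'].astype(float);K=s['intrinsics'];v,u=np.mgrid[:z.shape[0],:z.shape[1]]
    P=np.stack([(u-K[0,2])/K[0,0]*z,(v-K[1,2])/K[1,1]*z,z],-1)
    if 'rvec' in s:
        R=cv2.Rodrigues(np.array(s['rvec'],float))[0]; W=(P-np.ravel(s['tvec']))@R
    else:
        from scipy.spatial.transform import Rotation as Ro
        M=np.array(s['mount']); Q=P@M[:3,:3].T+M[:3,3]
        r=np.array(s['r'],float)
        R=r if r.shape==(3,3) else Ro.from_euler('xyz',r,degrees=True).as_matrix()
        W=Q@R.T+np.array(s['p'])
    W[z==0]=np.nan; return W
E
python3 - <<'E'
from h import *
print(get_time_s(),get_ee_pos(),get_tcp_rot(),get_wrist_force())
a=snap('top','top0');b=snap('side','side0')
for s in(a,b):
    W=cloud(s);print(W[100::100,100::150].round().tolist())
print(get_time_s())
E
```

```text
0.0 [ 226.33225975 -687.9689393   247.16686201] [-90.00523044   0.12453051 -71.78966419] [ 0.84506476 -1.18095288 -0.4860364 ]
[[[803.0, 533.0, -2.0], [802.0, 157.0, -2.0], [799.0, -223.0, 0.0], [798.0, -609.0, -0.0]], [[547.0, 511.0, 1.0], [545.0, 153.0, -2.0], [542.0, -211.0, 0.0], [539.0, -579.0, 1.0]], [[314.0, 493.0, 0.0], [309.0, 149.0, -4.0], [305.0, -201.0, -2.0], [301.0, -553.0, 0.0]]]
[[[1986.0, -398.0, -278.0], [1990.0, -1447.0, -760.0], [619.0, -638.0, 33.0], [202.0, -1101.0, -51.0]], [[1964.0, -212.0, -749.0], [742.0, 12.0, 2.0], [414.0, -204.0, 1.0], [81.0, -422.0, 3.0]], [[806.0, 432.0, -1.0], [542.0, 263.0, 3.0], [278.0, 91.0, 3.0], [31.0, 57.0, 146.0]]]
0.1
```

View pics/top0.png

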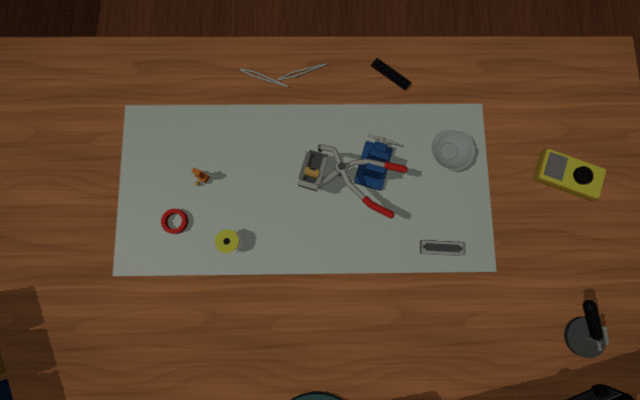

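View pics/side0.png

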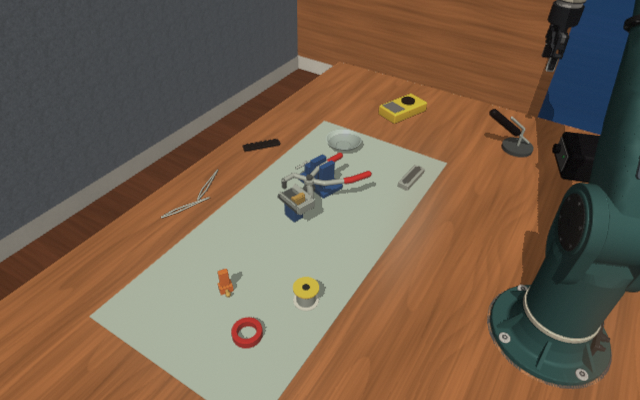

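Top view: the stud is near (202,177), the pliers pivot near (341,166), the channel near (312,172) and the loose red handle near (379,207). Next I'll take near views with the wrist camera.

Run:
```python
from h import *
d=np.load('pics/top0.npz');W=cloud(dict(d))
for u,v in [(202,177),(341,166),(312,172),(379,207),(364,197),(392,214)]: print(u,v,np.nanmedian(W[v-1:v+2,u-1:u+2].reshape(-1,3),0).round())
s=snapshot('wrist');print(s['mount'],s['intrinsics'])
for y in(0,-90,90):
  print(y,solve_ik([600,-30,330],[-90,0,y]),solve_ik([600,350,260],[-90,0,y]))
```

```text
202 177 [594. 260.  34.]
341 166 [604. -61.  92.]
312 172 [593.   3.  81.]
379 207 [ 513. -144.   84.]
364 197 [ 536. -112.   80.]
392 214 [ 497. -172.   83.]
[[ 9.99999269e-01  4.13525229e-04  1.13625691e-03  4.32394248e-01]
 [-9.72336946e-04 -2.83590242e-01  9.58945061e-01 -1.26509620e+02]
 [ 7.18779348e-04 -9.58945464e-01 -2.83589632e-01  7.27549561e+01]
 [ 0.00000000e+00  0.00000000e+00  0.00000000e+00  1.00000000e+00]] [[294.94443432   0.         323.35540267]
 [  0.         294.94443432 192.22501792]
 [  0.           0.           1.        ]]
0 [ 18.69487907  21.93512532 -27.13953404 102.9791952   11.61202344
  57.84087888 -12.97766227] [ -1.05370266  40.62428381 -53.86952861  94.18426537  35.80679887
  64.00712324 -64.71317282]
-90 [  4.85961258  20.2270405   -8.39612007 103.58317615   3.47332974
  56.4378048  -94.94727747] [ -16.40510522   33.15545608  -26.83491813   94.89117417   17.30277229
   56.10859877 -139.2139532 ]
90 [ 31.10695394  25.55245664 -45.29232319 102.4730551   20.60493453
  60.58478543  68.29749601] [  5.16503607  47.81415814 -68.88196402  93.925071    46.68562363
  71.80171845  16.74286981]
```

Run:
```python
from h import *
print(get_time_s())
movep([590,-50,250],[-90,0,-105]);snap('wrist','w_pl');print(get_time_s())
movep([590,255,210],[-90,0,-105]);snap('wrist','w_st');print(get_time_s())
print(get_wrist_force())
```

```text
0.15
2.8
4.025
[-0.21722084 -0.48797399  0.05626294]
```

View pics/w_pl.png

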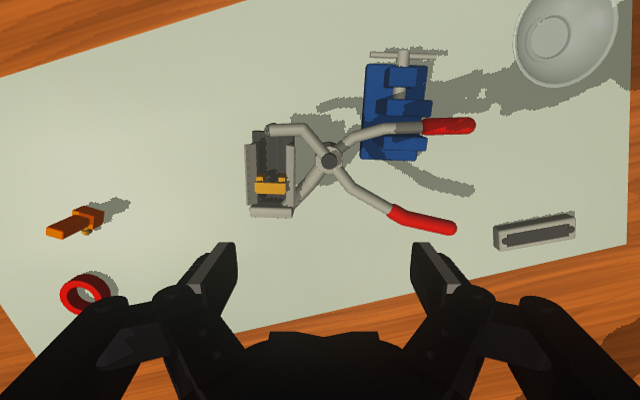

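View pics/w_st.png

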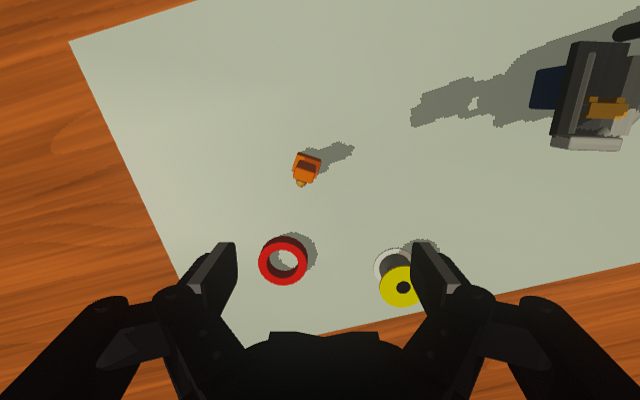

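Wrist view 1: pivot at (330,160), guide at (270,178) running almost vertically, and the loose sleeve from (395,213) to (455,230). Wrist view 2: stud carrier at (307,165), with its brass head towards (300,184).

```bash
cat > an.py <<'E'
from h import *
def load(f): return dict(np.load(f'pics/{f}.npz'))
def rect(P): return cv2.minAreaRect(P[:,:2].astype(np.float32))
if __name__=='__main__':
    s=load('w_st');W=cloud(s);I=s['img'].astype(int)
    near=(np.hypot(W[...,0]-594,W[...,1]-260)<50)&(W[...,2]>3)
    P=W[near];C=I[near];print(len(P),P[:,2].max())
    for a,b in((52,75),(14,26),(3,14)):
        q=P[(P[:,2]>a)&(P[:,2]<b)];print(a,b,len(q),q.mean(0).round(1),rect(q))
    for u in range(285,325,3):pass
    big=cv2.resize(s['img'][140:200,270:350,::-1],None,fx=5,fy=5,interpolation=cv2.INTER_NEAREST)
    s=load('w_pl');W=cloud(s)
    big2=cv2.resize(s['img'][110:250,230:470,::-1],None,fx=3.3,fy=3.3,interpolation=cv2.INTER_CUBIC)[:, :800]
    big=cv2.copyMakeBorder(big[:138 if 0 else 300],0,0,0,big2.shape[1]-big.shape[1],cv2.BORDER_CONSTANT)
    cv2.imwrite('pics/zoom.png',cv2.resize(np.vstack([big[:,:]*1,big2]),None,fx=.78,fy=.78))
    I=s['img'].astype(int)
    red=(I[...,0]>140)&(I[...,1]<60)&(I[...,2]<60)&(W[...,2]>60)&(W[...,0]<560)&(W[...,1]<-60)
    q=W[red];print('sleeve',len(q),q.mean(0),np.percentile(q[:,2],[50,95,99]),rect(q))
    n=(np.hypot(W[...,0]-604,W[...,1]+61)<25)&(W[...,2]>82);q=W[n];print('pivot',len(q),q.mean(0),q.min(0),q.max(0),rect(q))
    n=(np.hypot(W[...,0]-604,W[...,1]-1)<60)
    q=W[n];h,e=np.histogram(q[:,2],range(50,130,4));print(dict(zip(e,h)))
    for a,b in((76,84),(84,92),(56,66)):
        q=W[n&(W[...,2]>a)&(W[...,2]<b)];print(a,len(q),q.mean(0),rect(q))
    # oblique frame map
    y=np.radians(-15);R=np.array([[np.cos(y),-np.sin(y)],[np.sin(y),np.cos(y)]])
    L=(W[...,:2]-[604,-61])@R
    for xx in range(-60,50,6):
        print(xx,[int(np.nan_to_num(np.nanmedian(m))) if len(m:=W[...,2][(abs(L[...,0]-xx)<3)&(abs(L[...,1]-yy)<1.5)]) else 0 for yy in range(24,96,3)])
E
python3 an.py
```

```text
27984 295.71722585085104
52 75 289 [605.2 267.2  61.7] ((604.4931640625, 267.62847900390625), (19.77535057067871, 11.8685884475708), 55.00234603881836)
14 26 267 [605.1 267.5  19.8] ((597.963134765625, 271.7842102050781), (27.879714965820312, 35.11455535888672), 56.671783447265625)
3 14 525 [600.6 257.6   4. ] ((595.0653686523438, 259.396484375), (97.35819244384766, 95.67740631103516), 56.69326400756836)
sleeve 741 [ 517.1161643  -140.22743593   83.35602206] [83.46432442 84.91625028 85.44933673] ((516.1027221679688, -140.7786407470703), (76.4794692993164, 14.826029777526855), 57.741825103759766)
pivot 15135 [603.19743296 -60.66403543 310.03396808] [580.75555427 -85.6205016   82.00615157] [628.59287477 -36.01420915 335.55997112] ((604.8419189453125, -61.787147521972656), (48.90753936767578, 32.88936996459961), 51.06703186035156)
{np.int64(50): np.int64(8), np.int64(54): np.int64(5), np.int64(58): np.int64(1444), np.int64(62): np.int64(194), np.int64(66): np.int64(327), np.int64(70): np.int64(547), np.int64(74): np.int64(613), np.int64(78): np.int64(1320), np.int64(82): np.int64(232), 
[... 1869 characters left out ...]
331, 2, 79, 39, 75, 72, 61, 60, 60, 61, 60, 60, 60, 60, 60, 66, 75, 78, 80, 79, 0, 0]
12 [0, 2, 2, 2, 79, 76, 73, 73, 60, 60, 61, 61, 61, 61, 60, 60, 60, 65, 75, 78, 80, 79, 0, 0]
18 [0, 0, 2, 2, 27, 61, 61, 61, 60, 60, 60, 60, 61, 61, 60, 60, 61, 64, 74, 77, 80, 0, 0, 0]
24 [91, 0, 0, 0, 52, 60, 60, 60, 60, 60, 61, 60, 60, 60, 60, 60, 60, 61, 60, 61, 0, 0, 0, 1]
30 [95, 94, 95, 95, 96, 95, 95, 95, 95, 96, 95, 95, 95, 0, 61, 60, 60, 60, 60, 2, 2, 1, 2, 1]
36 [95, 95, 96, 96, 95, 96, 96, 96, 96, 96, 95, 95, 93, 1, 2, 2, 2, 1, 2, 2, 2, 2, 2, 2]
42 [3, 2, 3, 3, 2, 2, 2, 3, 3, 3, 3, 3, 1, 2, 2, 2, 2, 2, 2, 2, 2, 2, 1, 2]
48 [2, 2, 2, 1, 1, 1, 1, 2, 1, 2, 2, 2, 1, 2, 1, 2, 1, 2, 2, 2, 2, 2, 2, 1]
```

View pics/zoom.png

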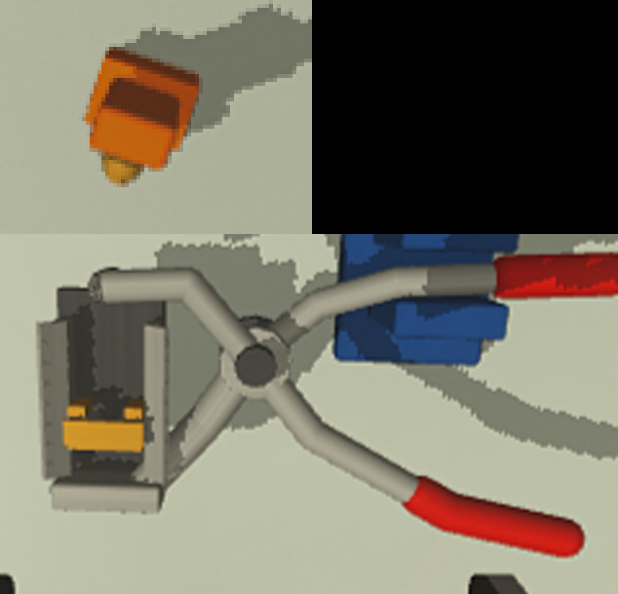

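The stud's yaw is about -35° and its tab is centred at (604.5, 267.6). The pliers frame's yaw is about -15°. I'll grasp the stud now, then take a close view of the guide.

Run:
```python
from h import *
o=[-90,0,55]
print(solve_ik([604.5,267.6,47],o))
movep([604.5,267.6,120],o); move_straight([604.5,267.6,47],feed=100)
print(get_ee_pos(),get_tcp_rot())
grip(12); print('w',get_gripper_width(),get_ee_pos(),get_wrist_force())
move_straight([604.5,267.6,180],feed=200)
print('w',get_gripper_width(),get_time_s())
movep([633,-8,190],[-90,0,75]); dwell(.2)
print(get_ee_pos(),get_tcp_rot(),get_wrist_force(),get_joint_positions())
snap('wrist','w_g');print(get_time_s())
```

```text
[ -3.561089    49.23083989 -37.10068859 105.68137112  44.46588228
  40.70647763 -11.49639685]
[604.77459055 268.06572208  47.34261457] [-9.00070921e+01 -5.11050234e-02  5.50102753e+01]
w 19.1024757415466 [604.77351401 267.81032974  47.38283555] [-0.41903109 -0.1516703   2.22726759]
w 19.089207666330307 8.2417
[633.03759163  -5.64765464 190.23764109] [-9.00103495e+01 -5.78421606e-02  7.51858953e+01] [ 0.08621712  1.47974144 -0.31681193] [ 29.60456865  39.85641015 -50.26729903 105.67150541  38.07096753
  52.95019028  36.82209178]
9.5667
```

View pics/w_g.png

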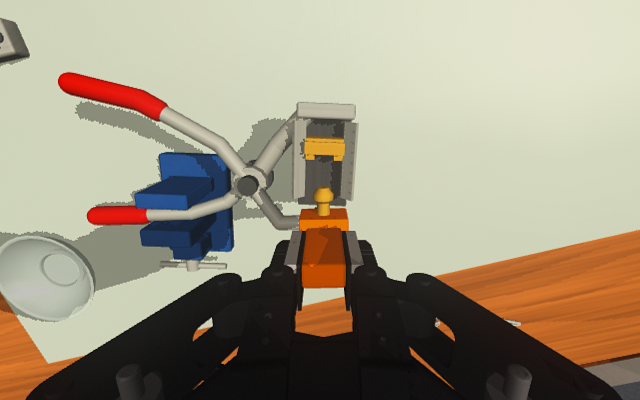

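```bash
cat > an2.py <<'E'
from an import *
print(get_ee_pos(),get_tcp_rot())
for f in('w_pl','w_g','top0'):
    s=load(f);W=cloud(s);I=s['img'].astype(int)
    y=np.radians(-15);R=np.array([[np.cos(y),-np.sin(y)],[np.sin(y),np.cos(y)]])
    L=(W[...,:2]-[604,-61])@R; Z=W[...,2]; sel=(Z>77)&(Z<83)
    print(f)
    for lab,(y0,y1) in dict(lo=(30,45),hi=(75,92)).items():
        pts=[]
        for xx in range(-44,16,3):
            m=sel&(abs(L[...,0]-xx)<1.5)&(L[...,1]>y0)&(L[...,1]<y1)
            if m.sum()>2: pts.append((xx,L[...,1][m].min(),L[...,1][m].max()))
        pts=np.array(pts)
        if len(pts)>3:
            a=np.polyfit(pts[:,0],pts[:,1],1);b=np.polyfit(pts[:,0],pts[:,2],1)
            print(lab,'min edge at x=0,slope deg',a[1].round(2),np.degrees(a[0]).round(2),'max',b[1].round(2),np.degrees(b[0]).round(2))
    m=(Z>55)&(Z<63)&(L[...,1]>36)&(L[...,1]<86)&(L[...,0]>3)&(L[...,0]<14)
    print('floor y',np.percentile(L[...,1][m],[1,50,99]) if m.any() else 0)
    m=(Z>77)&(Z<83)&(L[...,0]<-48)&(L[...,0]>-80)&(L[...,1]>20)&(L[...,1]<100)
    print('backplate',m.sum(),np.percentile(L[...,:2][m],[1,50,99],axis=0).round(1).tolist(),rect(np.c_[L[m],Z[m]]))
    m=(Z>90)&(Z<99)&(L[...,1]>30)&(L[...,1]<70)&(L[...,0]>15)&(L[...,0]<45)
    if m.sum()>5: print('punch top',m.sum(),np.percentile(L[...,:2][m],[1,50,99],axis=0).round(1).tolist())
    red=(I[...,0]>120)&(I[...,1]<60)&(I[...,2]<60)&(Z>60)&(L[...,0]<-30)&(L[...,1]<-40)
    q=np.c_[L[red],Z[red]];print('sleeve',len(q),rect(q))
    m=(Z>86)&(Z<110)&(np.hypot(L[...,0],L[...,1])<14);print('pivot',m.sum(),np.median(Z[m]),rect(np.c_[L[m],Z[m]]))
s=load('w_g');W=cloud(s);I=s['img'].astype(int);Z=W[...,2];L=(W[...,:2]-[604,-61])@R
v,u=np.mgrid[:400,:640]
o=(I[...,0]>100)&(I[...,2]<60)&(I[...,0]-I[...,1]>50)&(u>290)&(u<360)&(v>205)&(v<295)
for a,b in((150,175),(175,190),(190,230)):
    m=o&(Z>a)&(Z<b)
    if m.sum()>5:print('stud',a,m.sum(),Z[m].mean(),rect(np.c_[L[m],Z[m]]))
m=(v>186)&(v<203)&(u>310)&(u<336)&(Z>130);print('head',m.sum(),L[m].mean(0),Z[m].min(),Z[m].max(),L[m].min(0),L[m].max(0))
E
python3 an2.py
```

```text
[633.01857054  -6.05737504 190.19571653] [-9.00087206e+01 -4.02877069e-02  7.51566747e+01]
w_pl
lo min edge at x=0,slope deg 34.28 -1.67 max 40.34 -2.09
hi min edge at x=0,slope deg 78.48 0.9 max 85.87 -2.07
floor y [46.38813791 61.23791856 75.40506149]
backplate 417 [[-58.9, 39.2], [-53.1, 61.2], [-48.1, 84.1]] ((-53.4838981628418, 61.69092559814453), (45.07197570800781, 11.478588104248047), 88.18045806884766)
punch top 403 [[28.8, 30.8], [34.8, 45.2], [40.1, 60.2]]
sleeve 810 ((-64.03401184082031, -100.69761657714844), (78.05851745605469, 15.687987327575684), 72.89813995361328)
pivot 242 92.60777905737744 ((5.167424201965332, 0.13909339904785156), (17.698896408081055, 15.388261795043945), 20.027544021606445)
w_g
lo min edge at x=0,slope deg 34.87 -1.48 max 41.33 -1.88
hi min edge at x=0,slope deg 78.59 -0.01 max 86.4 -2.2
floor y [45.35564141 60.58209988 75.73584006]
backplate 854 [[-59.1, 40.2], [-53.8, 61.9], [-48.5, 84.6]] ((-54.166297912597656, 62.71307373046875), (11.278228759765625, 45.27021408081055), 0.23629409074783325)
punch top 191 [[29.0, 30.1], [33.0, 35.5], [39.4, 40.
[... 705 characters left out ...]
.045716285705566), 73.96224975585938)
pivot 51 91.35418913681633 ((2.4727096557617188, 1.3551254272460938), (20.3110294342041, 14.99427604675293), 74.31623840332031)
stud 150 1130 162.79475888002793 ((3.6467323303222656, 60.576812744140625), (12.671359062194824, 27.427310943603516), 0.6501653790473938)
stud 175 492 182.7404884849909 ((7.341405868530273, 60.777992248535156), (1.6928528547286987, 18.644554138183594), 1.4655938148498535)
stud 190 1665 202.49541481649845 ((12.564722061157227, 60.79280090332031), (12.300614356994629, 18.854280471801758), 1.241124153137207)
head 279 [-9.12517947 60.49920214] 152.5655161956832 161.14656746742938 [-13.12657242  54.77683455] [-4.80686119 66.33027605]
```

Run:
```python
from an import *
y=np.radians(-15);R=np.array([[np.cos(y),-np.sin(y)],[np.sin(y),np.cos(y)]])
for f,(u,v) in dict(w_pl=(330,160),w_g=(248,184)).items():
    s=load(f);W=cloud(s);g=s['img'].max(2)
    sub=np.zeros_like(g,bool);sub[v-12:v+13,u-12:u+13]=1
    m=sub&(g<90)&(W[...,2]>85)&(W[...,2]<110);L=(W[m][:,:2]-[604,-61])@R
    print(f,m.sum(),np.nanmedian(W[m][:,2]),L.mean(0),rect(L))
print(get_ee_pos())
T=np.array([632.8,-6.4]);c=np.array([632.7,-8.4]);o=[-90,0,72.7]
move_straight([*c,150],o,feed=100);dwell(.3)
for i in range(2):
    p=np.mean([get_ee_pos() for _ in range(5)],0);print(p,get_tcp_rot()[2],get_wrist_force())
    c=c+(T-p[:2]);move_straight([*c,150],o,feed=20);dwell(.2)
p=get_ee_pos();print(p,c);print(get_time_s())
snap('wrist','w_h')
```

```text
w_pl 209 92.69807078429301 [ 5.42842316 -0.02203883] ((6.087526321411133, -0.6772871017456055), (15.381629943847656, 17.13786506652832), 70.86995697021484)
w_g 331 92.96709079244333 [3.21422495 1.11552975] ((3.859670877456665, 0.6036882400512695), (14.72317886352539, 15.438883781433105), 0.7110582590103149)
[633.01857054  -6.05737504 190.19571653]
[633.07444438  -8.3255312  150.60358796] 72.69793735447853 [ 0.18001287 -0.03627134 -0.84311988]
[632.40685465  -6.50922145 149.96957712] 72.69936365552888 [ 0.16009068  1.0455098  -1.06279524]
[632.82275336  -6.387132   149.9889233 ] [632.81870098  -6.36524735]
11.3167
```

View pics/w_h.png

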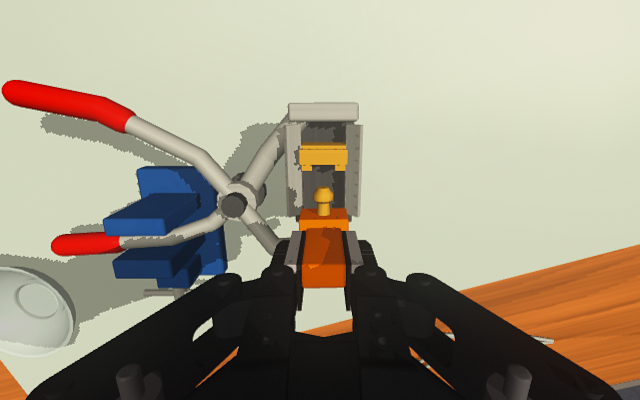

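```bash
cat > chk.py <<'E'
from an import *
s=load('w_h');W=cloud(s);I=s['img'].astype(int);Z=W[...,2]
y=np.radians(-16.8);R=np.array([[np.cos(y),-np.sin(y)],[np.sin(y),np.cos(y)]])
L=(W[...,:2]-[604,-61])@R;v,u=np.mgrid[:400,:640]
sel=(Z>77)&(Z<83)
for y0,y1 in((26,46),(74,94)):
    P=np.array([(xx,L[...,1][m].min(),L[...,1][m].max()) for xx in range(-40,10,3) if (m:=sel&(abs(L[...,0]-xx)<1.5)&(L[...,1]>y0)&(L[...,1]<y1)).sum()>2])
    print(np.median(P,0),[np.degrees(np.polyfit(P[:,0],P[:,i],1)[0]).round(2) for i in(1,2)])
m=(Z>90)&(Z<99)&(L[...,1]>26)&(L[...,1]<70)&(L[...,0]>5)&(L[...,0]<45);print('punch',m.sum(),np.percentile(L[m],[1,99],axis=0) if m.any() else 0)
g=I.max(2);m=(abs(v-205)<14)&(abs(u-233)<14)&(g<90)&(Z>85)&(Z<110);print('piv',m.sum(),L[m].mean(0),rect(L[m]))
o=(I[...,0]>100)&(I[...,2]<60)&(I[...,0]-I[...,1]>50)&(u>290)&(u<360)&(v>200)&(v<295)
h,e=np.histogram(Z[o],range(100,180,4));print(dict(zip(e.tolist(),h.tolist())))
for a,b in((116,130),(158,172)):
    m=o&(Z>a)&(Z<b)
    if m.sum()>5:print('stud',a,m.sum(),Z[m].mean(),rect(L[m]))
m=(v>186)&(v<201)&(u>312)&(u<334)&(Z>100);print('head',m.sum(),L[m].mean(0),L[m].min(0),L[m].max(0))
E
python3 chk.py
```

```text
[-16.          34.63423491  41.77110545] [np.float64(-0.09), np.float64(-4.56)]
[-16.          78.71629795  86.47316229] [np.float64(4.84), np.float64(-0.46)]
punch 92 [[25.66087904 26.05094096]
 [36.48928958 36.83116335]]
piv 480 [3.05279539 1.35223527] ((4.129451274871826, 0.6017541885375977), (15.185067176818848, 15.282243728637695), 68.42693328857422)
{100: 2, 104: 60, 108: 79, 112: 94, 116: 231, 120: 434, 124: 183, 128: 104, 132: 110, 136: 125, 140: 131, 144: 140, 148: 147, 152: 179, 156: 178, 160: 217, 164: 1004, 168: 0, 172: 0}
stud 116 903 122.42850884884128 ((-0.08428812026977539, 60.577247619628906), (27.831310272216797, 16.42531967163086), 88.56668853759766)
stud 158 1321 164.43733197508053 ((10.484455108642578, 60.49000930786133), (12.071552276611328, 18.983158111572266), 1.2068573236465454)
head 248 [-11.42204804  60.4190705 ] [-14.8637635   54.62517603] [-7.68889698 66.21711167]
```

Stud and guide agree to within 0.5 mm, so I'll lower the stud and release it.

Run:
```python
from h import *
o=[-90,0,72.2]; c=[632.5,-6.3]
move_straight([*c,118],o,feed=80)
r=move_straight([*c,103.5],feed=25,until_force=4)
print(r,get_ee_pos(),get_wrist_force(),get_gripper_width())
```

```text
True [632.7632379   -6.32126783 107.36087192] [-0.37957352  0.05455287  3.8473254 ] 19.151629763257098
```

Run:
```python
from h import *
grip(36); print(get_gripper_width(),get_wrist_force())
move_straight([632.5,-6.3,185],feed=150)
move_straight([640,-8,200],feed=100); grip(0)
snap('wrist','w_p');print(get_time_s())
G=np.array([-65.5,-102.5]);n=np.array([np.cos(np.radians(-15.3)),np.sin(np.radians(-15.3))])
for th in(0,.2,.4,.6):
    a=np.radians(-16.8)+th;R=np.array([[np.cos(a),-np.sin(a)],[np.sin(a),np.cos(a)]])
    p=np.array([608.1,-61.6])+R@(G-19.5*n);print(th,p,solve_ik([*p,72],[-90,0,58+np.degrees(th)]))
```

```text
36.10095588835247 [ 0.23375286 -0.34130627 -0.13042357]
14.175
0 [ 499.25093626 -130.4313935 ] [ 36.35984422  40.23413159 -37.01351158 124.25299215  48.77434197
  31.13083651  20.10640518]
0.2 [ 515.09535748 -150.68431892] [ 40.08537742  42.12967548 -40.25138512 121.56490691  49.9841798
  34.46800999  32.94210929]
0.4 [ 534.64758031 -167.38573368] [ 42.99216797  44.29654985 -43.41594794 118.49176632  51.11743579
  38.06841097  45.49146572]
0.6 [ 557.12811932 -179.86980505] [ 45.05176219  46.66194411 -46.46752049 115.17589065  52.26839748
  41.81380098  57.65832099]
```

View pics/w_p.png

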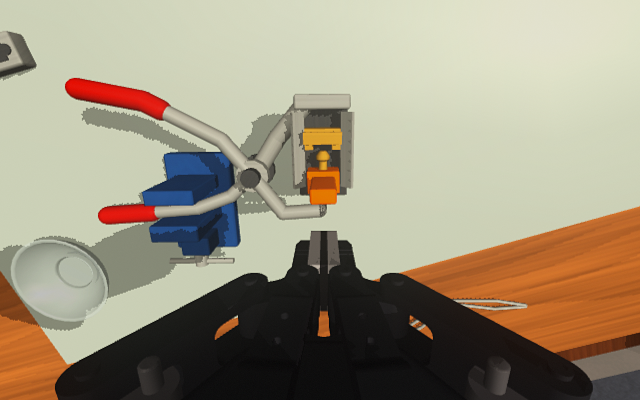

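```bash
cat > push.py <<'E'
from h import *
G=np.array([-65.5,-102.5]);n=np.array([np.cos(np.radians(-15.3)),np.sin(np.radians(-15.3))])
def pose(th,d=19.5):
    a=np.radians(-16.8)+th;R=np.array([[np.cos(a),-np.sin(a)],[np.sin(a),np.cos(a)]])
    return np.array([608.1,-61.6])+R@(G-d*n),[-90,0,58+np.degrees(th)],R@n
def F0(k=5): return np.mean([get_wrist_force() for _ in range(k)],0)
E
python3 - <<'E'
from push import *
p,o,_=pose(0,42);movep([*p,150],o);move_straight([*p,72],feed=100);dwell(.3)
f0=F0();np.save('f0.npy',f0);print(get_time_s(),f0,get_ee_pos())
p,_,_=pose(0,12);c=move_straight([*p,72],feed=25,until_force=1.5);e=get_ee_pos();print('contact',c,e,F0()-f0)
d=19.5+np.dot(pose(0)[0]-e[:2],pose(0)[2]);print('d',d)
th=0;
while th<.64:
    th+=.025;p,o,nn=pose(th,d)
    f=F0(3)-f0
    c=move_straight([*p,72],o,feed=14 if th<.25 else 9,until_force=max(1,15-np.linalg.norm(f)))
    f=F0(3)-f0;print(round(th,3),c,f.round(1),np.linalg.norm(f).round(1),round(get_time_s(),2))
    if np.linalg.norm(f)>14:break
np.save('st.npy',[th,d])
print(get_ee_pos(),get_tcp_rot())
E
```

```text
16.225 [ 0.37474037 -0.05073555  0.02756327] [ 480.4000168  -118.64605542   72.41438963]
contact True [ 498.55253547 -130.70316198   71.51388059] [-1.69745766  1.09915398  0.46168835]
d 19.94721323483372
0.025 False [-2.3  0.8 -1.5] 2.8 17.48
0.05 False [-2.6 -0.8 -1.2] 3.0 17.87
0.075 False [-2.8  0.3 -0.6] 2.8 18.25
0.1 False [-2.8 -0.6  0.2] 2.9 18.63
0.125 False [-2.9 -0.3 -1.3] 3.2 19.02
0.15 False [-4.1  0.1 -0.8] 4.2 19.4
0.175 False [-3.6 -0.7  0.1] 3.7 19.78
0.2 False [-3.3 -1.2 -0.2] 3.6 20.17
0.225 False [-3.4 -0.2 -0.9] 3.6 20.55
0.25 False [-3.2 -0.9 -0.9] 3.4 20.93
0.275 False [-5.   1.  -0.3] 5.1 21.44
0.3 False [-6.2  1.9  0.9] 6.5 21.95
0.325 False [-8.   1.8  2.9] 8.7 22.46
0.35 False [-7.   2.3  1.9] 7.7 22.97
0.375 False [-5.2  0.7  0.2] 5.3 23.48
0.4 False [-8.1  2.6  4. ] 9.4 23.98
0.425 True [-2.4  0.4  1. ] 2.7 24.34
0.45 False [-10.7   5.2   2.7] 12.2 25.85
0.475 True [-2.6  1.   0.9] 2.9 26.12
0.5 True [-2.5  1.3  1.8] 3.4 27.21
0.525 True [-2.9  0.5  1.1] 3.2 28.41
0.55 True [-1.6  0.2  1.2] 2.0 29.72
0.575 True [-1.2  1.6  1.5] 2.5 31.18
0.6 True [-3.3  0.9  1. ] 3.6 32.68
0.625 True [-2.2  1.7  2.1] 3.5 34.24
0.65 True [-3.9  1.4  1.2] 4.3 35.9
[ 529.57831466 -174.88101341   64.45785939] [-86.87432946  -0.32410217  92.86195162]
```

The force peaked at 8.7 N, dropped to 5.3 N (the click), then hit the hard stop at 15 N from about θ = 0.42. Now I'll let the handle spring back and check.

Run:
```python
from push import *
_,d=np.load('st.npy');f0=np.load('f0.npy')
for th in(.38,.28,.18,.08,-.03):
    p,o,_=pose(th,d+2);move_straight([*p,72],o,feed=60);print(th,(F0(3)-f0).round(1))
p,o,_=pose(-.03,50);move_straight([*p,72],o,feed=100)
move_straight([*p,190],feed=200);print(get_time_s(),F0()-f0)
movep([640,-8,200],[-90,0,72.2]);dwell(.2);s=snap('wrist','w_e');print(get_time_s())
cv2.imwrite('pics/w_e2.png',cv2.resize(s['img'][70:250,40:400,::-1],None,fx=2.2,fy=2.2,interpolation=cv2.INTER_CUBIC))
```

```text
0.38 [-1.3  0.7  2. ]
0.28 [-1.4  0.   0.8]
0.18 [-2.3 -0.   0.6]
0.08 [-1.7  0.6  0.3]
-0.03 [-0.1  0.3  0.2]
38.95 [-1.27347886 -1.02665104  0.01994259]
40.0083
```

View pics/w_e2.png

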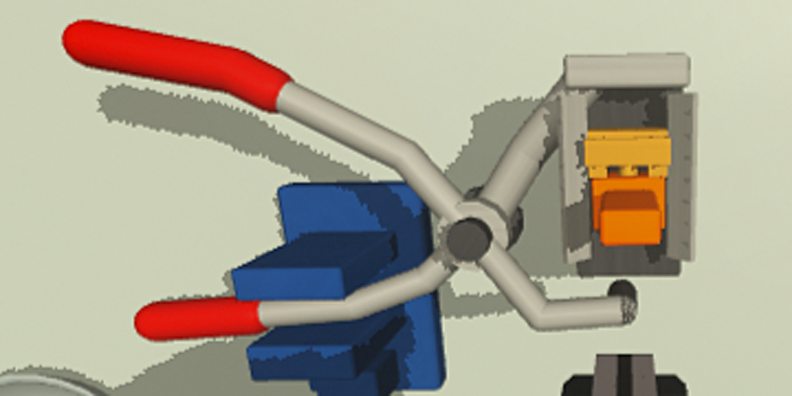

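Run:
```python
from an import *
y=np.radians(-16.8);R=np.array([[np.cos(y),-np.sin(y)],[np.sin(y),np.cos(y)]])
v,u=np.mgrid[:400,:640]
for f in('w_p','w_e'):
    s=load(f);W=cloud(s);I=s['img'].astype(int);Z=W[...,2];L=(W[...,:2]-[608.1,-61.6])@R
    loc=(abs(L[...,0]-5)<45)&(abs(L[...,1]-60)<18)
    hsv=cv2.cvtColor(s['img'],cv2.COLOR_RGB2HSV);H=hsv[...,0];sat=hsv[...,1]>120
    m=loc&sat&(H<15)&(Z>116)&(Z<126);print(f,'tab top',m.sum(),Z[m].mean(),L[m].mean(0),rect(L[m]))
    m=loc&sat&(H<15)&(Z>77)&(Z<84);print(' block top',m.sum(),np.percentile(L[m],[1,99],axis=0).round(1).tolist())
    m=loc&sat&(H>=15)&(H<30)&(Z>76)&(Z<90);print(' brass z>76',m.sum(),np.percentile(L[m],[1,99],axis=0).round(1).tolist())
    red=(H<6)&sat&(Z>60)&(L[...,0]<-20)&(L[...,1]<-40);print(' sleeve',rect(L[red]))
```

```text
w_p tab top 164 121.00636662301574 [ 5.70640299 59.43972356] ((6.9469895362854, 59.98101806640625), (11.890719413757324, 19.77869987487793), 0.6914806365966797)
 block top 126 [[-2.8, 46.1], [16.7, 73.9]]
 brass z>76 931 [[-37.8, 44.5], [11.3, 75.5]]
 sleeve ((-65.99868774414062, -102.59408569335938), (78.0259017944336, 18.560443878173828), 74.68733215332031)
w_e tab top 159 121.53173881303421 [-11.22124405  60.01546677] ((-10.847328186035156, 60.29743957519531), (19.963979721069336, 12.160798072814941), 89.81647491455078)
 block top 131 [[-20.7, 46.1], [-1.0, 74.0]]
 brass z>76 889 [[-37.9, 44.5], [-9.1, 75.5]]
 sleeve ((-66.0309066772461, -102.78775024414062), (78.4960708618164, 18.60342788696289), 74.75846099853516)
```

Run:
```python
from h import *
print(get_time_s(),get_wrist_force());hand_in()
```

```text
40.0083 [-0.23401275 -0.92838491  0.61741233]
the job is handed in; nothing more can be done
```

The stud went in with the pliers and appears to be fully home. I handed the job in at 40.0 s of the 58 s allowed, with the robot clear of everything. I couldn't read the catch directly, so "home" is judged from the push force and the camera.

- **Placing:** I stood the stud half in the guide at the load point, stud towards the socket, and let go. The wrist camera then showed it standing free.
- **Pressing:** The push felt at the sleeve rose to about 8.7 N and fell to 5.3 N, which I take as the click. It then reached the 15 N stop threshold at a handle angle of about 0.42 rad. My readings after each move stayed at 12 N or less. I have no reading of the peak at the moments it stopped, so I can't rule out a brief value above 15 N.
- **Repeats:** My script didn't end at the first stop. It pressed to the 15 N threshold several more times, and the tool drifted to about 64 mm height with a 3° tilt. I saw no harm from this.
- **Last checks:** The red handle was back at its open position to within 0.2 mm. The carrier had moved about 17–18 mm towards the socket. It stayed within about 2 mm of where the punch had pushed it, so it was not pushed back out.

I didn't go near the tape, spool, dish or multitool, but I took no final picture to confirm where they are.

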